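# Set the straightedge against two pins on a drawer liner

## Robot

A 6-joint arm with a two-finger parallel gripper is mounted at the origin on a cart in front of the work surface, level with it; the furniture and walls round the work are solid. World frame = base frame: x ahead of the robot, y to its left, z up, the work surface at z = 0. Lengths are in m, angles in rad, forces in N, time in s.
With the tool pointing down it reaches from about 0.25 to 0.8 m from the base axis. Payload 8.5 kg.
Tool frame: the origin (TCP) lies at the very end of the fingers, on their centre line; the grasp point (between the pads) lies arm.grip_depth behind it (arm.grip_depth is the distance from the TCP to the grasp point, in m); z points along the fingers, x is the direction in which the jaws open and shut, and the axes are right-handed (so a half turn about z gives the same grasp; the last joint's range is limited). The gripper opens to 85 mm and grips with 20 to 120 N. Pads are 22 mm wide; open, the fingers measure 114 mm over their backs; the gripper's body (76 mm by 85 mm) begins 54 mm behind the grasp point. The pads swing forward as they close: fully open they stand 13 mm farther back than shut.
Start: joints at [1.285, 0.238, -0.013, 1.319, 0, 1.571], TCP at [0.148, 0.504, 0.231] pointing down, gripper open.
Joint ranges: [-2.66, 2.66], [-1.03, 1.9], [-1.14, 1.46], [-1.82, 2.27], [-1.45, 1.34], [-3.14, 3.14]. Speed limits (rad/s): [2.22, 2.22, 2.79, 3.14, 3.14, 3.14].

## Interface

Orientations are given as a unit quaternion [w, x, y, z].
In Python, from station import arm gives the robot as it stands. The module is installed in compiled form; this text tells all that it offers.
- The arm moves only by the tool apply_moves, never from a script. Its argument "series" is a list of rows, each a list of 7 numbers: the shift along the world's x, y, z in mm, then the turn, a rotation vector about the world's x, y, z in degrees, then the opening in per cent of the stroke, from 0 (shut) to 100 (fully open). A call has 1 to 20 rows; each row is the pose to reach, as a shift and turn from the pose measured when the call began; what a row does not reach only later rows make up. A row lasts 1/10 s, in which the tool goes at most 50 mm and 8.59 degrees, less where a joint would pass 70% of its speed; a pose out of reach is approached as far as the arm can. A call with a gripper value outside its range is refused whole. The fingers move at their own pace and stop on an object; "newtons" is the grip in N (left out, the last holds). Time passes only in rows, so rows that repeat a pose let the fingers close. It gives the time, the measured TCP pose, the force and the opening at its end, in the units of the state.
- arm.observe(): the state, without advancing time (a new reading comes with each control period).
- arm.grab_frame(name): name is "side" or "top" or "wrist"; returns the picture (400x640x3 uint8, blue, green, red); there is no depth.
- arm.camera_params(name): a dict with "K" (3x3 intrinsics, pixels), "R" (3x3) and "t" (3): a world point X has camera coordinates R X + t. Camera axes: x right, y down, z forward; pixel columns grow to the right and rows downward; lengths in m; the calibration is good to about 2 mm. A picture is of the moment at which its call begins: read the wrist's pose just before it. camera_params takes no time and is no camera call; for the wrist camera it gives the pose at the moment of the call.
- arm.finish_job(): hands the job in, once; it reports no verdict.
Trained networks look in the newest picture that a camera, given by its name, has taken for a name from the list of things; names that differ only in an ending like _2 or _b are one class to them, and where a whole thing is asked for, a point or a joint stands for the part that bears it (a point fixed in the world has none). Each returns a list of dicts, best first, with "confidence" (0 to 1); they miss things now and then, are a little off and sometimes report something else, mostly with a low value. They report only what shows in the picture. A call takes as long as a camera call. They do not tell look-alikes from the thing itself.
- arm.find_in(camera, target): "location" ([x, y, z] in m, in world coordinates, good to about 4 mm: the middle of the surface that is visible of it).
- arm.cut_out(camera, target): "pixels" (400x640 bool, what is visible of it).
The state is a dict: "time_s": time; "joint_positions": joint angles; "qvel": joint speeds; "effort": joint torques, N m; "position": TCP position; "eef_rot": TCP orientation; "wrist_force": force on the tool from outside, world axes, zero at the start; "ft_torque": the same for the moment, N m; "opening": finger opening in m.
Only numpy, scipy, OpenCV 4.12 (cv2) and the standard library are available. Lean on these libraries where they do the work, as an engineer would, in place of code of your own. Each camera call takes 0.05 s, during which the arm holds its last target.

## Task

Two red push pins mark where the cork drawer liner is to be cut. Slide the aluminium straightedge across the cork, without lifting it off, until one long edge touches both pins at once, and leave it lying flat there. Do not disturb the tape, the scissors or the pen.

Things in the scene. Friction and masses are not known exactly. Their poses are not given: they have to be found in the camera images.
- straightedge: flat aluminium bar with black end caps and ruler ticks along both long edges, 200 mm long, 36 mm wide, 14 mm high, 0.25 kg, loose, lying flat on the cork. Origin: centre of its underside; y runs along its length, x across its width, z up, so its two long edges are at x = -18 mm and +18 mm (straight, square faces, either will do). It starts on the robot's side of the pins and at an angle to their line; its +x edge then faces the pins
- pin_left: big red push pin, 28 mm high, stuck firmly in the cork (does not move); round foot of 16 mm diameter, 10 mm high, slimmer above. Origin: centre of its foot on the cork's top. It is the pin nearer the robot's left. The pins stand 74 to 106 mm apart
- pin_right: the other red push pin, exactly alike, nearer the robot's right. Origin: centre of its foot on the cork's top
- liner: brown cork sheet, 320 x 320 mm, 6 mm thick, fixed to the table. Origin: centre of its underside, on the table top; x points away from the robot (give or take its yaw), z up
- tape_roll: roll of tan tape lying flat on the table to the left of the cork, 98 mm across, 25 mm high, loose; origin: centre of its underside. To be left alone
- scissors: scissors with blue handles lying flat on the table to the right of the cork, 199 x 87 x 9 mm, loose, long axis (its y) about parallel to the side of the cork; origin: centre of the underside. To be left alone
- pen: white and blue pen, 145 mm long, 11 mm thick, loose, lying on the cork beyond the pins, long axis y; origin: centre of its underside. To be left alone
There are look-alikes about, which are no part of the job. What is meant by the straightedge is not green or turquoise, and is the smaller of those in its own colour.

How it is judged:
At the end, for the whole second after the job is handed in: The straightedge lies flat and at rest on the cork, with both pins at the same long edge, between its ends, each pin's foot touching the edge within 3 mm (((x of pin_left in the frame of straightedge between 0.024 and 0.029 m and x of pin_right in the frame of straightedge between 0.024 and 0.029 m) or (x of pin_left in the frame of straightedge between -0.029 and -0.024 m and x of pin_right in the frame of straightedge between -0.029 and -0.024 m)) and y of pin_left in the frame of straightedge between -0.098 and 0.098 m and y of pin_right in the frame of straightedge between -0.098 and 0.098 m and z of straightedge in the frame of liner below 0.009 m and angle between straightedge's own z axis and vertical below 0.08 rad and linear speed of straightedge below 0.01 m/s and angular speed of straightedge below 0.05 rad/s).
It fails at once if the roll of tape moved by more than 20 mm (distance of tape_roll from where it was at the start of the episode above 0.02 m).
It fails at once if the scissors moved by more than 20 mm (distance of scissors from where it was at the start of the episode above 0.02 m).
It fails at once if the pen moved by more than 20 mm (distance of pen from where it was at the start of the episode above 0.02 m).
It fails at once if the straightedge was lifted more than 20 mm off the cork (z of straightedge in the frame of liner above 0.026 m).
It also fails if it takes over 29 s, if anything falls off the work surface, if the arm or the gripper's body presses on something with over 40 N, if the wrist force passes 120 N, or if a joint passes its speed limit or range.

## Working session

There is one attempt and no reset: what is moved stays moved. The work goes in short steps, Python scripts to look and compute and a tool call to move; the robot and the scene stay as the last step left them, time stands still between calls to the robot, and variables do not carry over. Pictures are saved under pics/ and viewed, and the job is handed in when it is done.

Besides the shell and the picture viewer there is one more tool, called after "Request:" as name(argument=value, ...) on one line, values as JSON. apply_moves: Moves the arm, as the interface text tells. Its arguments: {"type":"object","properties":{"series":{"type":"array"},"newtons":{"type":"number"}},"required":["series"]}

```bash
mkdir -p pics; python3 - <<'E'
from station import arm
import cv2
print(arm.observe()); print(arm.grip_depth)
for n in("top","side"):
    im=arm.grab_frame(n); cv2.imwrite(f"pics/{n}0.png",im); print(n,arm.camera_params(n))
E
```

```text
{'time_s': 0.0, 'joint_positions': array([ 1.28498776e+00,  2.38800640e-01, -1.42260965e-02,  1.31916461e+00,
        2.40032660e-05,  1.57078176e+00]), 'qvel': array([-4.72453873e-04, -3.65449623e-05, -2.64676481e-04,  7.67473742e-04,
        6.86922427e-04, -3.78504697e-04]), 'effort': array([ 2.66263749e-03, -5.38782191e+01,  3.46430898e+01,  1.84872234e-02,
        1.88450176e-04,  5.90606007e-06]), 'position': array([0.14789944, 0.50333573, 0.23067815]), 'eef_rot': array([ 4.08330810e-04,  8.00599379e-01,  5.99199589e-01, -5.65623174e-04]), 'wrist_force': array([-0.66545023,  0.74865801,  0.12886491]), 'ft_torque': array([ 0.00556552, -0.00050031,  0.03732575]), 'opening': 0.08529815358858989}
0.0187
top {'K': array([[471.33775559,   0.        , 315.67783296],
       [  0.        , 471.33775559, 196.41976635],
       [  0.        ,   0.        ,   1.        ]]), 'R': array([[ 1.81367961e-04, -9.99912498e-01, -1.32273810e-02],
       [-9.95591138e-01,  1.06016261e-03, -9.37931842e-02],
       [ 9.37990002e-02,  1.31860743e-02, -9.95503830e-01]]), 't': array([0.14143793, 0.65755446, 1.55517396])}
side {'K': array([[371.32589142,   0.        , 316.293777  ],
       [  0.        , 371.32589142, 201.44245296],
       [  0.        ,   0.        ,   1.        ]]), 'R': array([[ 0.92341891, -0.38370013, -0.0084687 ],
       [-0.1908723 , -0.43998927, -0.87748345],
       [ 0.33296438,  0.81190126, -0.47953214]]), 't': array([-0.5240777 ,  0.22433073,  0.96026668])}
```

View pics/top0.png

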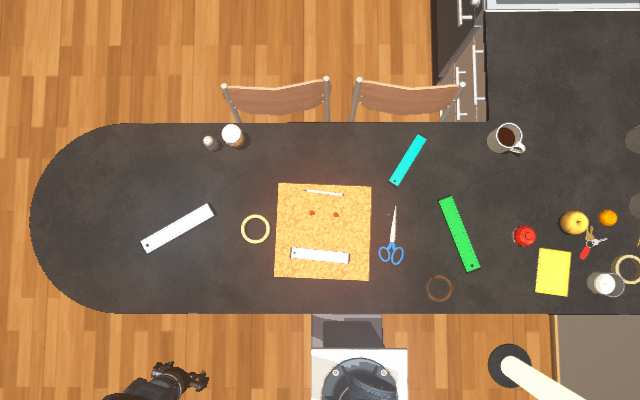

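View pics/side0.png

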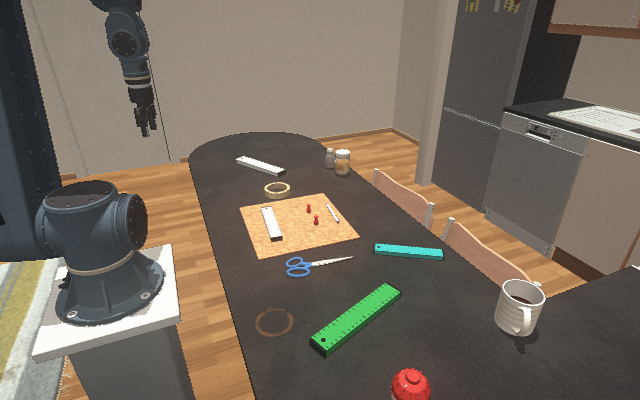

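Candidates for the straightedge in the top view are:
- a white or aluminium bar on the cork at (320,256)
- a larger white or aluminium bar at (178,228)
- a turquoise bar at (408,160)
- a green bar at (459,233)

The description fits the one on the cork, the smaller of the aluminium pair. I'll check it in a crop and measure.

```bash
cat > h.py <<'E'
import numpy as np, cv2
from station import arm
def ray(cp,px,z):
    K,R,t=cp["K"],cp["R"],cp["t"]; px=np.atleast_2d(np.array(px,float))
    d=np.linalg.solve(K,np.c_[px,np.ones(len(px))].T); d=(R.T@d).T; c=-R.T@t
    return c+d*((z-c[2])/d[:,2])[:,None]
def rect(mask):
    m=mask.astype(np.uint8); c,_=cv2.findContours(m,0,1); c=max(c,key=cv2.contourArea); return c[:,0,:]
E
python3 - <<'E'
from h import *
im=cv2.imread("pics/top0.png"); cv2.imwrite("pics/crop0.png",cv2.resize(im[170:290,230:420],None,fx=4,fy=4,interpolation=2))
cp=arm.camera_params("top"); np.set_printoptions(precision=4,suppress=True)
for n in ["straightedge","pin_left","pen","liner"]:
    for d in arm.cut_out("top",n)[:4]:
        c=rect(d["pixels"]); P=ray(cp,c,.02 if n=="straightedge" else .02 if "pin" in n else .012 if n=="pen" else .006)
        r=cv2.minAreaRect(P[:,:2].astype(np.float32)*1000); print(n,round(d["confidence"],2),c.mean(0),r)
for n in ["pin_left","straightedge"]:
  for cam in("top","side"):
    print(cam,n,[(np.round(d["location"],4),round(d["confidence"],2)) for d in arm.find_in(cam,n)[:4]])
E
```

```text
straightedge 0.92 [406.9107 160.4911] ((781.7474365234375, -170.19625854492188), (39.80060958862305, 200.9779815673828), 57.53230667114258)
straightedge 0.62 [458.0751 233.7572] ((533.9727172851562, -336.056640625), (267.5924072265625, 54.18891143798828), 20.45551872253418)
straightedge 0.61 [177.2331 228.1411] ((551.2911987304688, 610.450927734375), (55.259002685546875, 272.853271484375), 30.353219985961914)
straightedge 0.59 [319.7023 255.0229] ((462.5570983886719, 129.03787231445312), (199.20327758789062, 37.29661560058594), 83.6102066040039)
pen 0.51 [335.2424 193.5758] ((667.7056274414062, 75.53968048095703), (54.51824188232422, 13.701996803283691), 89.93177795410156)
liner 0.96 [322.726 231.874] ((542.4981079101562, 117.76811218261719), (324.1016845703125, 318.99517822265625), 87.4972915649414)
liner 0.37 [329.9773 192.9545] ((671.9302978515625, 93.98605346679688), (72.54418182373047, 8.360503196716309), 83.55445098876953)
top pin_left []
side pin_left []
top straightedge [(array([0.4616, 0.1331, 0.0174]), 0.8), (array([0.5543, 0.6136, 0.0226]), 0.78), (array([ 0.5301, -0.3377,  0.0147]), 0.77), (array([ 0.7856, -0.1645,  0.013 ]), 0.6)]
side straightedge [(array([ 0.5123, -0.3499,  0.0172]), 0.95), (array([ 0.7814, -0.1765,  0.0167]), 0.74), (array([0.4579, 0.1098, 0.0161]), 0.7)]
```

View pics/crop0.png

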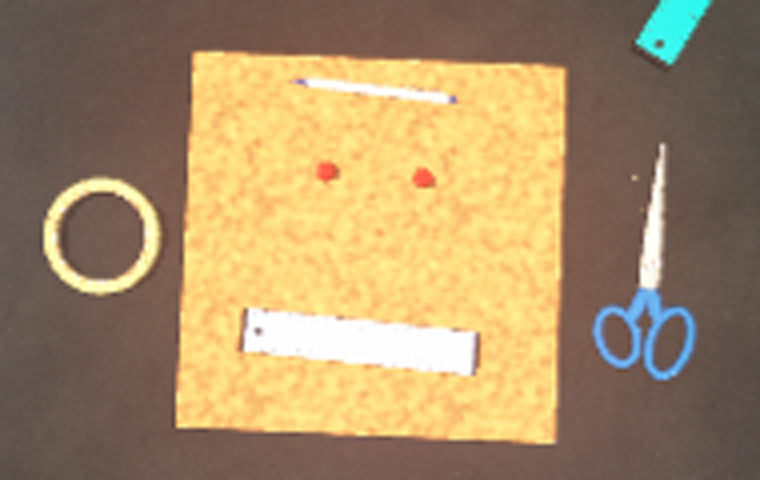

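The crop shows the white bar with black end caps on the cork, crop (360,342), measuring 199 x 37 mm on the cork, so the choice holds. The pins are at crop (326,171) and (424,178), and the pen is beyond them at (375,90). Next I'll move the wrist camera over the cork.

```bash
python3 - <<'E'
from h import *
from scipy.spatial.transform import Rotation as Ro
np.set_printoptions(precision=4,suppress=True)
cp=arm.camera_params("wrist"); s=arm.observe(); q=s["eef_rot"]; R=Ro.from_quat(np.r_[q[1:],q[0]]).as_matrix()
print(cp["K"]); c=-cp["R"].T@cp["t"]; print("cam in tool",R.T@(c-s["position"]), "view dir tool",R.T@cp["R"][2], "tool x",R[:,0])
tp=arm.camera_params("top"); P=ray(tp,[[311.5,212.8],[336,214.5]],.03); print(P, s["time_s"])
d=P[1]-P[0]; print(np.linalg.norm(d),np.degrees(np.arctan2(d[0],-d[1])))
E
```

```text
[[286.7661   0.     323.0276]
 [  0.     286.7661 199.2039]
 [  0.       0.       1.    ]]
cam in tool [-0.0009 -0.0771 -0.142 ] view dir tool [0.0006 0.3034 0.9529] tool x [ 0.282   0.9594 -0.0001]
[[0.6025 0.1552 0.03  ]
 [0.5968 0.0729 0.03  ]] 0.5
0.08246892065979529 -4.007084073133307
```

Request:
apply_moves(series=[[302, -383, 0, 0, 0, 12.3, 100], [302, -383, 0, 0, 0, 12.3, 100], [302, -383, 0, 0, 0, 12.3, 100], [302, -383, 0, 0, 0, 12.3, 100], [302, -383, 0, 0, 0, 12.3, 100], [302, -383, 0, 0, 0, 12.3, 100], [302, -383, 0, 0, 0, 12.3, 100], [302, -383, 0, 0, 0, 12.3, 100], [302, -383, 0, 0, 0, 12.3, 100], [302, -383, 0, 0, 0, 12.3, 100], [302, -383, 0, 0, 0, 12.3, 100], [302, -383, 0, 0, 0, 12.3, 100], [302, -383, 0, 0, 0, 12.3, 100], [302, -383, 0, 0, 0, 12.3, 100]])

```text
time_s: 1.9
position: [0.4494, 0.1215, 0.2313]
eef_rot: [-0.0, 0.731, 0.682, -0.0]
wrist_force: [-0.3, 0.2, -0.0]
opening: 0.0855
```

```bash
python3 - <<'E'
from h import *
cp=arm.camera_params("wrist"); im=arm.grab_frame("wrist"); cv2.imwrite("pics/w1.png",im); np.savez("w1.npz",**cp); print(arm.observe()["time_s"],arm.observe()["position"])
E
```

```text
1.95 [0.44941753 0.12159508 0.2314059 ]
```

View pics/w1.png

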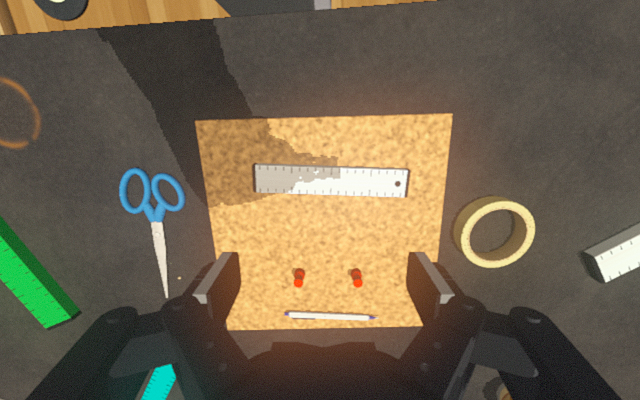

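The wrist view has image down pointing away from the robot. The bar runs (255,178) to (408,183), the pins stand at about (299,277) and (357,277), and the pen lies at (330,316). Now measuring.

```bash
python3 - <<'E'
from h import *
np.set_printoptions(precision=4,suppress=True)
im=cv2.imread("pics/w1.png"); cp=dict(np.load("w1.npz"))
d=[x for x in arm.cut_out("wrist","straightedge")]
for x in d:
    c=rect(x["pixels"]); P=ray(cp,c,.02); r=cv2.minAreaRect(P[:,:2].astype(np.float32)*1000); print(round(x["confidence"],2),c.mean(0),r)
hsv=cv2.cvtColor(im,cv2.COLOR_BGR2HSV)
m=(((hsv[...,0]<6)|(hsv[...,0]>174))&(hsv[...,1]>170)).astype(np.uint8); m[:,:280]=0;m[:,380:]=0;m[:250]=0;m[300:]=0
n,l,st,ce=cv2.connectedComponentsWithStats(m)
for i in range(1,n):
    if st[i,4]>15: print(st[i],ce[i])
cv2.imwrite("pics/c1.png",np.vstack([cv2.resize(im[255:300,280:380],None,fx=7,fy=7,interpolation=0),cv2.resize(im[150:210,235:435],(700,210),interpolation=0)]))
E
```

```text
0.85 [330.986  180.1453] ((460.3192443847656, 130.16151428222656), (198.79261779785156, 38.22620391845703), 84.30242919921875)
0.66 [615.2632 254.0585] ((595.953369140625, 516.4194946289062), (67.95226287841797, 79.83358764648438), 29.35685157775879)
0.59 [ 30.0445 276.0202] ((571.2683715820312, -309.2652282714844), (174.90843200683594, 71.14741516113281), 20.77269744873047)
0.57 [159.5354 384.4343] ((782.0995483398438, -167.28543090820312), (36.23981475830078, 88.81982421875), 57.822105407714844)
```

View pics/c1.png

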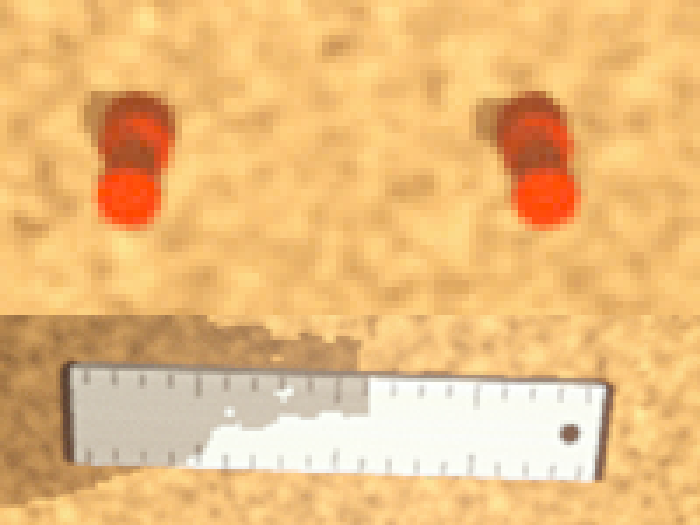

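```bash
python3 - <<'E'
from h import *
np.set_printoptions(precision=4,suppress=True)
cp=dict(np.load("w1.npz"))
h=ray(cp,[[298.0,283.0],[357.6,283.2]],.034); f=ray(cp,[[299.2,267.7],[355.7,267.7]],.006)
f2=ray(cp,[[299.2,267.7],[355.7,267.7]],.016)
print("heads",h[:,:2],"\nfoot near edge +8mm",f[:,:2]+[.008,0],"\n edge at z16",f2[:,:2]+[.008,0])
for p in(h,f):
    d=p[1]-p[0]; print(np.linalg.norm(d),np.degrees(np.arctan2(d[0],d[1])))
# two-view triangulation of pin heads & bar corner with top cam
tp=arm.camera_params("top")
def tri(a,b):
    P1=cp["K"]@np.c_[cp["R"],cp["t"]]; P2=tp["K"]@np.c_[tp["R"],tp["t"]]
    X=cv2.triangulatePoints(P1,P2,np.array(a,float),np.array(b,float)); return X[:3,0]/X[3,0]
print("tri",tri([298,283],[336,214.3]),tri([357.6,283.2],[311.5,212.6]))
E
```

```text
heads [[0.5978 0.0761]
 [0.6038 0.1575]] 
foot near edge +8mm [[0.5989 0.0762]
 [0.6046 0.1582]] 
 edge at z16 [[0.593  0.0775]
 [0.5985 0.1573]]
0.08162762972777758 4.1871535395292785
0.08221363545791895 3.9629061329341253
tri [0.5974 0.0739 0.034 ] [0.6028 0.1557 0.0358]
```

```bash
python3 - <<'E'
from h import *
from scipy.spatial.transform import Rotation as Ro
np.set_printoptions(precision=1,suppress=True)
cp=dict(np.load("w1.npz")); s=arm.observe(); q=s["eef_rot"]; R=Ro.from_quat(np.r_[q[1:],q[0]]).as_matrix()
for dz in(0,-.013):
  for x in(.0425,.057):
    for y in(-.011,.011):
        X=s["position"]+R@[x,y,dz]; p=cp["K"]@(cp["R"]@X+cp["t"]); print(dz,x,y,p[:2]/p[2])
im=cv2.imread("pics/w1.png"); cv2.imwrite("pics/c2.png",cv2.resize(im[235:335,390:490],None,fx=6,fy=6,interpolation=0))
E
```

```text
0 0.0425 -0.011 [403.2 236.5]
0 0.0425 0.011 [399.9 272. ]
0 0.057 -0.011 [430.  236.5]
0 0.057 0.011 [425.6 272. ]
-0.013 0.0425 -0.011 [410.2 247.6]
-0.013 0.0425 0.011 [406.3 285.6]
-0.013 0.057 -0.011 [439.3 247.6]
-0.013 0.057 0.011 [434.1 285.6]
```

View pics/c2.png

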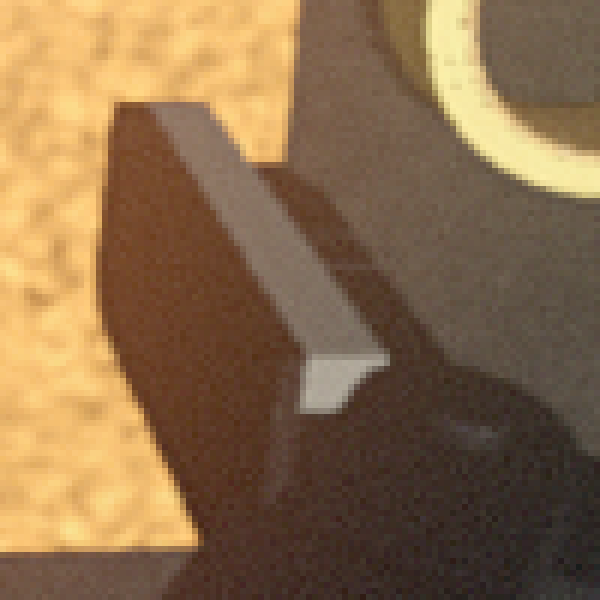

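The tip of an open finger shows at (410,252), about 13-18 mm behind the TCP. So I need a TCP z near -4 mm to push at about mid-height of the bar.

Request:
apply_moves(series=[[-30, 10, -40, 0, 0, 0, 100], [-30, 10, -90, 0, 0, 0, 100], [-30, 10, -135, 0, 0, 0, 100], [-30, 10, -170, 0, 0, 0, 100], [-30, 10, -195, 0, 0, 0, 100], [-30, 10, -210, 0, 0, 0, 100], [-30, 10, -220, 0, 0, 0, 100], [-30, 10, -225, 0, 0, 0, 100], [-30, 10, -225, 0, 0, 0, 100]])

```text
time_s: 2.9
position: [0.4194, 0.1318, 0.0064]
eef_rot: [0.0, 0.731, 0.682, -0.0]
wrist_force: [0.2, -0.1, -0.1]
opening: 0.0857
```

```bash
python3 - <<'E'
from h import *
im=arm.grab_frame("wrist"); cv2.imwrite("pics/w2.png",im); np.savez("w2.npz",**arm.camera_params("wrist"));s=arm.observe();print(s["time_s"],s["position"],s["wrist_force"])
im=arm.grab_frame("side"); cv2.imwrite("pics/s2.png",cv2.resize(im[180:260,210:370],None,fx=5,fy=5,interpolation=2))
E
```

```text
2.95 [0.41974365 0.13183634 0.00677043] [ 0.14047112 -0.31091134  0.93387681]
```

View pics/w2.png

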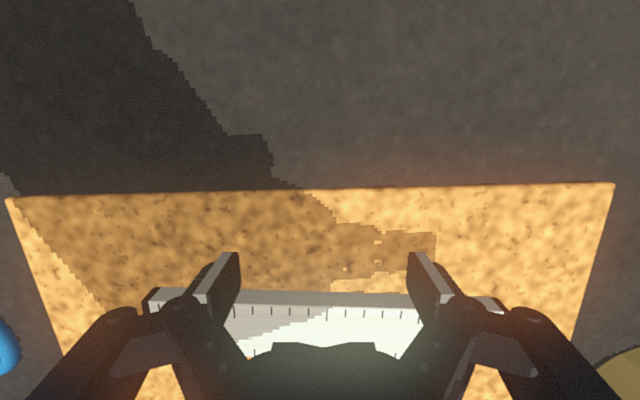

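View pics/s2.png

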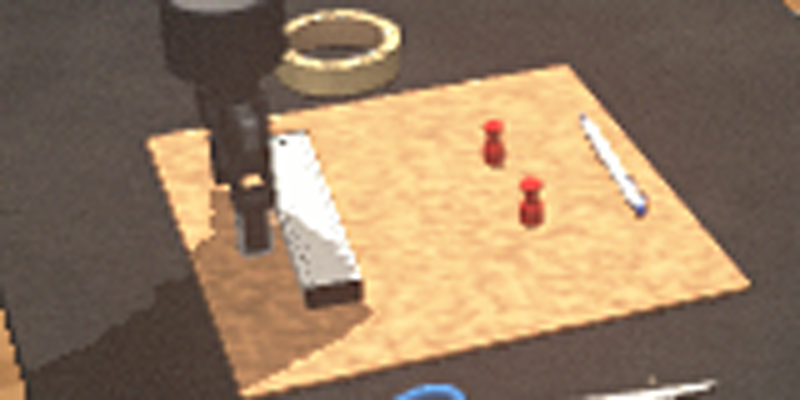

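The fingers are behind the bar with no contact. The side view shows a clear gap between the finger and the bar. I'll lower 10 mm, then push slowly along the pins' normal.

Request:
apply_moves(series=[[0, 0, -5, 0, 0, 0, 100], [0, 0, -10, 0, 0, 0, 100], [0, 0, -10, 0, 0, 0, 100], [5, 0, -10, 0, 0, 0, 100], [10, -1, -10, 0, 0, 0, 100], [14, -1, -10, 0, 0, 0, 100], [18, -1, -10, 0, 0, 0, 100], [23, -2, -10, 0, 0, 0, 100], [28, -2, -10, 0, 0, 0, 100], [33, -2, -10, 0, 0, 0, 100], [38, -3, -10, 0, 0, 0, 100], [43, -3, -10, 0, 0, 0, 100], [48, -3, -10, 0, 0, 0, 100], [53, -4, -10, 0, 0, 0, 100], [58, -4, -10, 0, 0, 0, 100], [63, -4, -10, 0, 0, 0, 100], [67, -5, -10, 0, 0, 0, 100], [70, -5, -10, 0, 0, 0, 100], [72, -5, -10, 0, 0, 0, 100], [72, -5, -10, 0, 0, 0, 100]])

```text
time_s: 5.0
position: [0.4924, 0.1268, -0.0029]
eef_rot: [0.0, 0.731, 0.682, 0.001]
wrist_force: [-0.3, 0.7, -0.1]
opening: 0.0854
```

```bash
python3 - <<'E'
from h import *
im=arm.grab_frame("side"); cv2.imwrite("pics/s3.png",cv2.resize(im[180:260,210:370],None,fx=5,fy=5,interpolation=2));s=arm.observe();print(s["time_s"],s["position"],s["wrist_force"])
im=arm.grab_frame("top"); cv2.imwrite("pics/t3.png",cv2.resize(im[170:290,230:420],None,fx=4,fy=4,interpolation=2))
E
```

```text
5.05 [ 0.49238688  0.12686585 -0.00286478] [ 0.67265106 -0.38905961 -0.19306486]
```

View pics/s3.png

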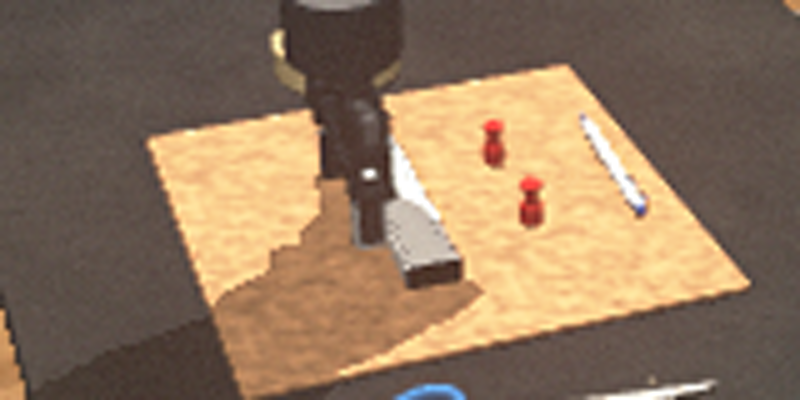

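View pics/t3.png

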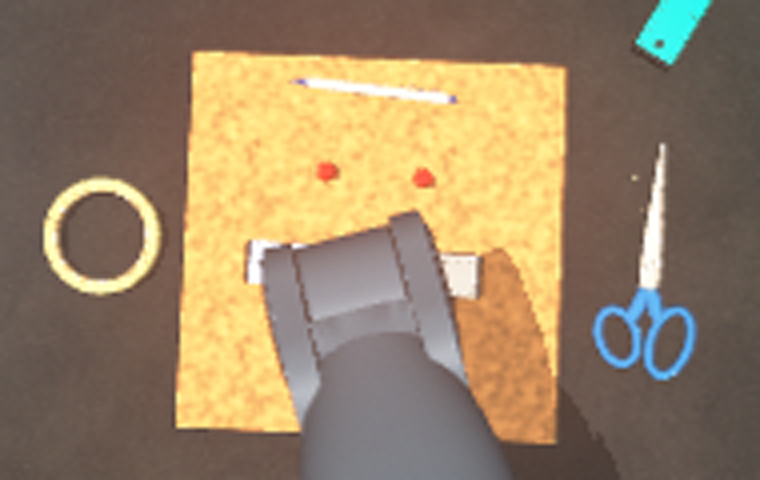

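The bar moves with the fingers. I'll continue to about 5 mm short of the pins.

Request:
apply_moves(series=[[5, 0, 0, 0, 0, 0, 100], [10, -1, 0, 0, 0, 0, 100], [15, -1, 0, 0, 0, 0, 100], [20, -1, 0, 0, 0, 0, 100], [25, -2, 0, 0, 0, 0, 100], [30, -2, 0, 0, 0, 0, 100], [35, -2, 0, 0, 0, 0, 100], [40, -3, 0, 0, 0, 0, 100], [44, -3, 0, 0, 0, 0, 100], [47, -3, 0, 0, 0, 0, 100], [49, -3, 0, 0, 0, 0, 100], [49, -3, 0, 0, 0, 0, 100]])

```text
time_s: 6.3
position: [0.5419, 0.1239, -0.0028]
eef_rot: [0.001, 0.731, 0.682, 0.001]
wrist_force: [-1.0, -0.6, 1.0]
opening: 0.0853
```

Request:
apply_moves(series=[[1, 0, 0, 0, 0, 0, 100], [2, 0, 0, 0, 0, 0, 100], [2, 0, 0, 0, 0, 0, 100]])

```text
time_s: 6.6
position: [0.544, 0.1239, -0.0029]
eef_rot: [0.001, 0.731, 0.682, 0.001]
wrist_force: [-1.1, 0.4, 1.4]
opening: 0.0852
```

Request:
apply_moves(series=[[1, 0, 0, 0, 0, 0, 100], [2, 0, 0, 0, 0, 0, 100], [2, 0, 0, 0, 0, 0, 100]])

```text
time_s: 6.9
position: [0.5463, 0.1239, -0.0028]
eef_rot: [0.001, 0.731, 0.682, 0.001]
wrist_force: [-1.8, 0.1, 0.1]
opening: 0.0856
```

```bash
python3 - <<'E'
from h import *
im=arm.grab_frame("side"); cv2.imwrite("pics/s4.png",cv2.resize(im[180:260,210:370],None,fx=5,fy=5,interpolation=2));s=arm.observe();print(s["time_s"],s["position"],s["wrist_force"],s["ft_torque"])
E
```

```text
6.95 [ 0.54634015  0.12387504 -0.00285167] [-1.91593917 -0.53317334 -0.20138742] [0.01608331 0.28785107 0.02402906]
```

View pics/s4.png

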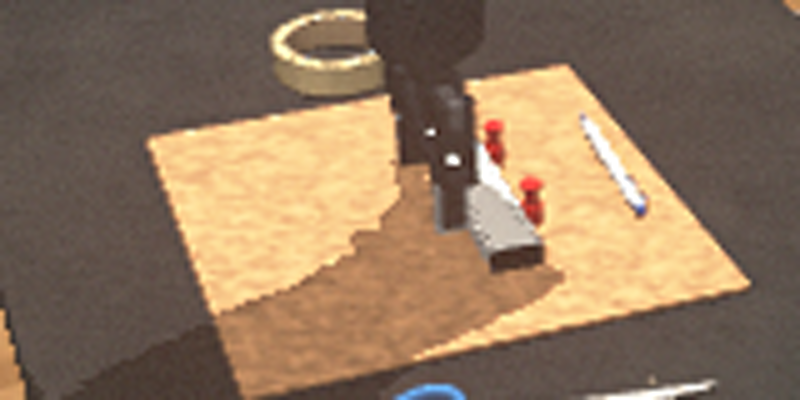

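Very close, and no contact yet. I'll use 1 mm steps and watch the force.

Request:
apply_moves(series=[[1, 0, 0, 0, 0, 0, 100], [1, 0, 0, 0, 0, 0, 100]])

```text
time_s: 7.15
position: [0.5467, 0.1239, -0.0029]
eef_rot: [0.001, 0.731, 0.682, 0.001]
wrist_force: [-4.6, 0.1, 2.1]
opening: 0.0854
```

Request:
apply_moves(series=[[1, 0, 0, 0, 0, 0, 100], [1, 0, 0, 0, 0, 0, 100]])

```text
time_s: 7.35
position: [0.5467, 0.1239, -0.003]
eef_rot: [-0.0, 0.731, 0.682, 0.0]
wrist_force: [-6.8, 1.2, 5.1]
opening: 0.0852
```

Request:
apply_moves(series=[[2, 0, 0, 0, 0, 0, 100], [3, 0, 0, 0, 0, 0, 100], [3, 0, 0, 0, 0, 0, 100]])

```text
time_s: 7.65
position: [0.5468, 0.1238, -0.0031]
eef_rot: [-0.002, 0.731, 0.682, -0.002]
wrist_force: [-13.0, 0.8, 10.3]
opening: 0.0853
```

```bash
python3 - <<'E'
from h import *
im=arm.grab_frame("side"); cv2.imwrite("pics/s5.png",cv2.resize(im[190:240,280:340],None,fx=12,fy=12,interpolation=2));s=arm.observe();print(s["time_s"],s["position"],s["wrist_force"],s["ft_torque"])
E
```

```text
7.7 [ 0.54679856  0.12384675 -0.00312893] [-13.16275887   1.87337096   9.62532594] [ 0.11197391  2.48289963 -0.17481231]
```

View pics/s5.png

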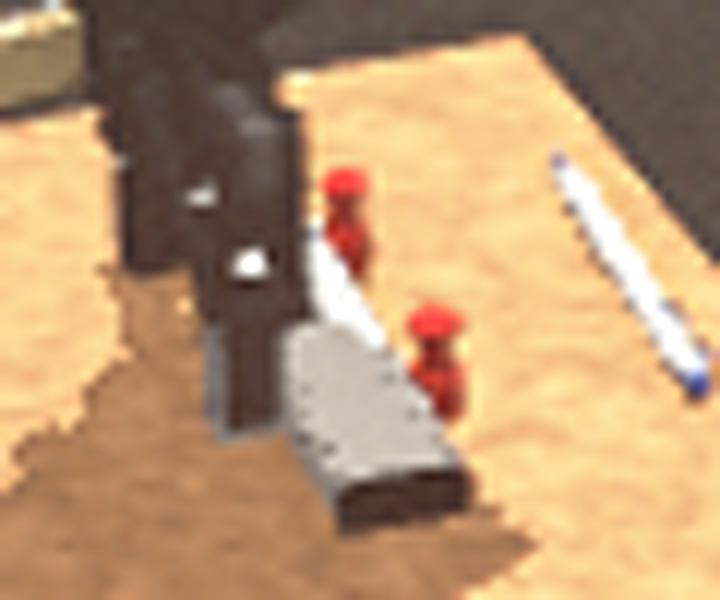

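Firm contact at 13 N with no further travel, and the torque about z is near zero. I'll back straight off, rise, and check from above.

Request:
apply_moves(series=[[-3, 0, 0, 0, 0, 0, 100], [-8, 0, 0, 0, 0, 0, 100], [-18, 1, 0, 0, 0, 0, 100], [-30, 2, 0, 0, 0, 0, 100], [-40, 2, 20, 0, 0, 0, 100], [-40, 2, 60, 0, 0, 0, 100], [-40, 2, 100, 0, 0, 0, 100], [-40, 2, 130, 0, 0, 0, 100], [-40, 2, 150, 0, 0, 0, 100], [-40, 2, 150, 0, 0, 0, 100]])

```text
time_s: 8.7
position: [0.5077, 0.1263, 0.1497]
eef_rot: [-0.0, 0.731, 0.682, 0.001]
wrist_force: [-0.0, 0.5, 0.0]
opening: 0.0854
```

```bash
python3 - <<'E'
from h import *
cp=arm.camera_params("wrist"); im=arm.grab_frame("wrist"); np.savez("w6.npz",**cp); cv2.imwrite("pics/w6.png",im)
for x in arm.cut_out("wrist","straightedge"):
    c=rect(x["pixels"]); P=ray(cp,c,.02); r=cv2.minAreaRect(P[:,:2].astype(np.float32)*1000); print(round(x["confidence"],2),c.mean(0),r)
t=arm.grab_frame("top"); cv2.imwrite("pics/t6.png",cv2.resize(t[170:290,230:420],None,fx=4,fy=4,interpolation=2))
print(arm.observe()["time_s"])
E
```

```text
0.74 [324.9182243  248.73364486] ((573.0523681640625, 123.81424713134766), (198.64869689941406, 45.384033203125), 86.6916732788086)
0.46 [  2.26666667 316.86666667] ((633.0994873046875, -248.48472595214844), (7.561553478240967, 19.25904655456543), 67.24772644042969)
8.85
```

View pics/w6.png

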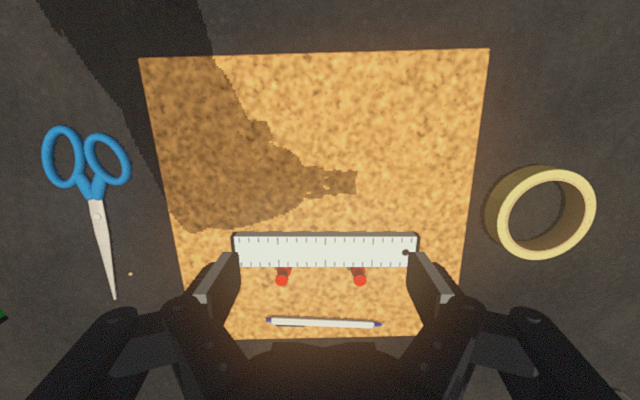

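View pics/t6.png

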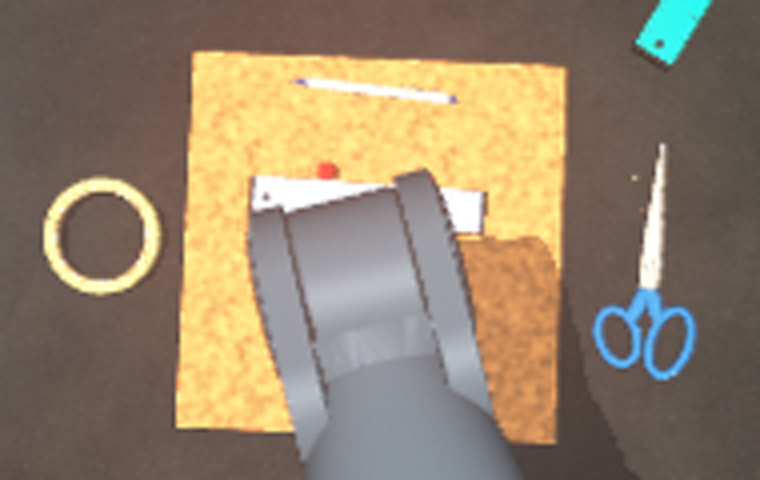

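The bar lies against both pins. The pins show at (282,278) and (360,278) just past its edge, with the pen, tape and scissors unmoved. I'll take one more view from over the pins to measure the gaps.

Request:
apply_moves(series=[[40, 0, 10, 0, 0, 0, 100], [85, 0, 20, 0, 0, 0, 100], [120, 0, 20, 0, 0, 0, 100], [140, 0, 20, 0, 0, 0, 100], [150, 0, 20, 0, 0, 0, 100], [150, 0, 20, 0, 0, 0, 100]])

```text
time_s: 9.45
position: [0.6562, 0.1255, 0.1633]
eef_rot: [-0.003, 0.731, 0.682, -0.003]
wrist_force: [-0.9, 0.9, -0.2]
opening: 0.0856
```

```bash
python3 - <<'E'
from h import *
cp=arm.camera_params("wrist"); im=arm.grab_frame("wrist"); np.savez("w7.npz",**cp); cv2.imwrite("pics/w7.png",im)
cv2.imwrite("pics/c7.png",cv2.resize(im[60:180,220:420],None,fx=4,fy=4,interpolation=0))
for x in arm.cut_out("wrist","straightedge"):
    c=rect(x["pixels"]); P=ray(cp,c,.02); r=cv2.minAreaRect(P[:,:2].astype(np.float32)*1000); print(round(x["confidence"],2),c.mean(0),r)
print(arm.observe()["time_s"])
E
```

```text
0.92 [316.23312883 106.1595092 ] ((576.482666015625, 123.10128784179688), (199.46998596191406, 37.042236328125), 86.07000732421875)
0.7 [ 90.46503497 291.21678322] ((777.7637939453125, -158.88270568847656), (41.287784576416016, 203.9779815673828), 57.54167175292969)
9.55
```

View pics/w7.png

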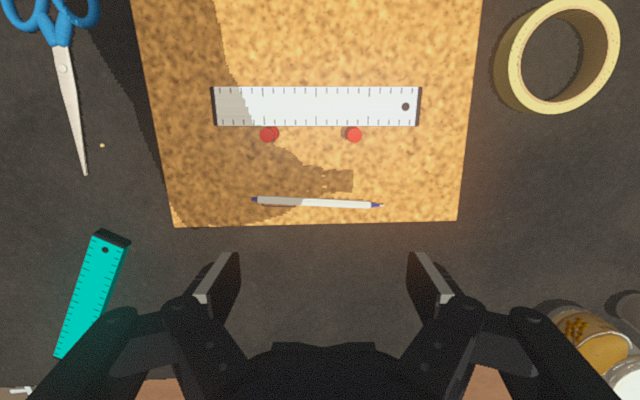

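View pics/c7.png

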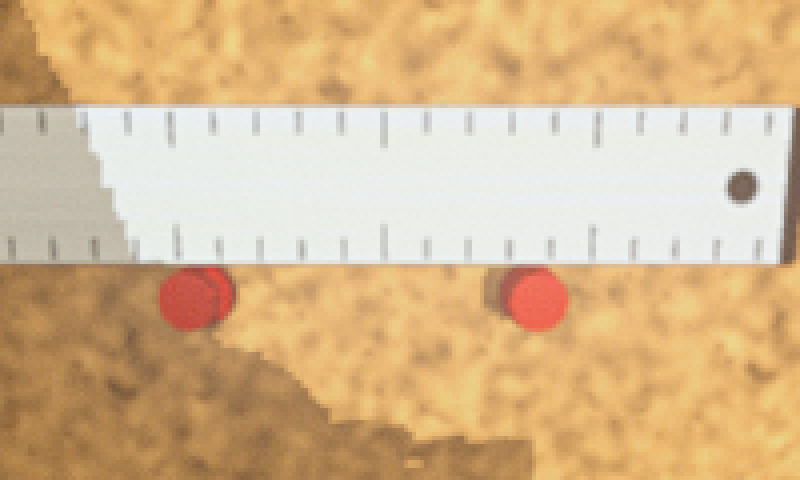

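```bash
python3 - <<'E'
from h import *
cp=dict(np.load("w7.npz"))
h=ray(cp,[[267.1,134.5],[354.1,134.4]],.034)[:,:2]*1000
a=np.radians(86.07);u=np.array([np.cos(a),np.sin(a)]);n=np.array([u[1],-u[0]])
for p in h: print(p,"x",(p-[576.5,123.1])@n,"y",(p-[576.5,123.1])@u)
# front edge directly: pixel row of edge at crop y=264 -> 126
e=ray(cp,[[267,125.8],[354,125.8]],.02)[:,:2]*1000; print("gap head centre to edge",((h-e)@n))
E
```

```text
[597.87772926  76.50235703] x 24.52115392574633 y -45.02289027725237
[603.31306041 157.058562  ] x 24.422569649977582 y 35.71641405728067
gap head centre to edge [7.14171598 7.04975119]
```

```bash
python3 -c "
from station import arm
print(arm.finish_job())"
```

```text
the job is handed in; nothing more can be done
None
```

I slid the straightedge across the cork with the two open fingers behind its back edge until it stopped against both pins. I then backed off and handed the job in at about 9.6 s.

- **Contact:** the push rose to about 13 N with no further travel, and the torque about the vertical was near zero.
- **Pin positions:** in the last wrist view the pins sit at x = 24.5 mm and 24.4 mm in the bar's frame, and y = -45 mm and +36 mm. Both x values are inside the 24–29 mm band, but only just.
- **Disagreement:** rigid contact should give x = 26 mm, so this reading is about 1.5 mm low. I put that down to mask and calibration error, because both pins read the same.
- **Flatness:** the bar's outline measured 199 x 37 mm at its nominal top height, so it looks flat. I did not measure its height or tilt directly.
- **Other items:** the tape, scissors and pen look unmoved in the final pictures. I judged this by eye and did not measure it.

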